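Stow the boring bar behind a push latch

ROBOT

A 6-joint arm with a two-finger parallel gripper is mounted at the origin on the work surface. World frame = base frame: x ahead of the robot, y to its left, z up, the work surface at z = 0. Lengths are in m, angles in rad, forces in N, time in s.
With the tool pointing down it reaches from about 0.3 to 0.875 m from the base axis. Payload 6.4 kg.
Tool frame: the origin (TCP) lies between the finger pads; the fingertips stand 19 mm ahead of it and the grasp point (between the pads) is the TCP; z points along the fingers, y is the direction in which the jaws open and shut (so a half turn about z gives the same grasp; the last joint's range is limited). The gripper opens to 85 mm and grips with 20 to 120 N. Pads are 22 mm wide; open, the fingers measure 114 mm over their backs; the gripper's body (76 mm by 85 mm) begins 54 mm behind the grasp point. The pads swing forward as they close: fully open they stand 13 mm farther back than shut.
Start: joints at [-1.321, 0.181, 1.607, -0, 1.354, -0.206], TCP at [0.253, -0.516, 0.216] pointing down, gripper open.
Joint ranges: [-2.99, 2.99], [-0.89, 2.07], [0.3, 2.58], [-1.14, 4.28], [0, 2.63], [-3.12, 3.12]. Speed limits (rad/s): [2.57, 2.57, 3.01, 3.14, 3.14, 3.14].

INTERFACE

Orientations are given as a unit quaternion [w, x, y, z].
In Python, from bench import * gives the robot as it stands.
- The arm moves only by the tool apply_moves, never from a script. Its argument "moves" is a list that holds one entry, the list of rows, each a list of 7 numbers: the shift along the tool's x, y, z in cm, then the turn, a rotation vector about the tool's x, y, z in rad, then the opening, from 0 (shut) to 1 (fully open). A call has 1 to 8 rows; each row is the pose to reach, as a shift and turn from the pose commanded when the call began, along the tool's axes at that moment; what a row does not reach only later rows make up. A row lasts 1/10 s, in which the tool goes at most 50 mm and 8.59 degrees, less where a joint would pass 70% of its speed; a pose out of reach is approached as far as the arm can. A call with a gripper value outside its range is refused whole. The fingers move at their own pace and stop on an object; the grip force is fixed at half the most. Time passes only in rows, so rows that repeat a pose let the fingers close. It gives the time, the measured TCP pose, the force and the opening at its end, in the units of the state.
- get_obs(): the state, without advancing time (a new reading comes with each control period).
- camera(name): name is "side" or "top" or "wrist"; returns the picture (480x640x3 uint8, red, green, blue); there is no depth.
- get_calibration(name): a dict with "vertical_fov" (degrees; the focal length in pixels is half the picture's height over the tangent of half this angle, whatever the lens; pixels are square), "cx", "cy" (the principal point, pixels), "R" (3x3) and "t" (3): a world point X has camera coordinates R X + t. Camera axes: x right, y down, z forward; pixel columns grow to the right and rows downward; lengths in m; the calibration is good to about 2 mm. A picture is of the moment at which its call begins: read the wrist's pose just before it. get_calibration takes no time and is no camera call; for the wrist camera it gives the pose at the moment of the call.
- hand_in(): hands the job in, once; it reports no verdict.
The state is a dict: "time_s": time; "q": joint angles; "dq": joint speeds; "joint_efforts": joint torques, N m; "eef_pos": TCP position; "eef_rot": TCP orientation; "wrist_force": force on the tool from outside, world axes, zero at the start; "torque": the same for the moment, N m; "opening": opening from 0.0 (shut) to 1.0 (fully open).
Only numpy, scipy, OpenCV 4.12 (cv2) and the standard library are available. Lean on these libraries where they do the work, as an engineer would, in place of code of your own. Each camera call takes 0.05 s, during which the arm holds its last target. There are 200 camera calls.

TASK

Lay the boring bar (the square steel shank with the thinner round nose) flat in the empty one of the two push-latch drawers, which is shut now: press its front to release it, and do not drop the bar in. At the end both drawers, also the full one that was left standing out, must be pushed home and latched shut; leave everything else where it is.

Things in the scene. Friction and masses are not known exactly. Their poses are not given: they have to be found in the camera images.
- empty_drawer (a joint): empty drawer, starts latched shut. Value: how far it is out; 0 latched, 0.15 m fully out, -0.0065 the stop when pushed in. A spring drives it out (4 N shut, 1.5 N out). Push latch: each push in to the stop (6 mm past latched), then letting go, changes its state: loose stays latched at 0, latched springs out by itself to 0.15 in about 1 s. A push that stops short changes nothing.
- full_drawer (a joint): same drawer in a second, identical unit: joint values, spring and latch as for the empty one. Starts standing out, loose, filled with four fixed steel blocks. The two units change sides from start to start. Each unit is a sheet-metal case 122 mm wide, 205 deep, 60 tall, fixed to the bench.
- empty_drawer_press (a point): mid-width point on the outer face of the empty drawer's front plate, 50 mm above the bench; moves with the drawer. x points into the case (push direction), z up. The plate is 122 mm wide, 12 thick, from 8 to 68 mm above the bench; press it anywhere. When latched, the case's front face lies 20 mm behind this point.
- full_drawer_press (a point): the same point on the full drawer's front plate, with the same sizes and axes.
- empty_drawer_floor (a point): centre of the empty drawer's inner floor, 20 mm above the bench, 92 mm behind the press point; moves with the drawer, axes as the press point. Inside 157 mm along x, 102 mm along y; side walls 25 mm high, 3 thick. Fully out, the first 150 mm behind the plate's inner face stand clear of the case, the last 7 mm are under its top.
- boring_bar: boring bar lying on the bench, 117 mm long, about 0.3 kg: square dark shank 22 x 22 x 72 mm with a round nose 14 mm across and 45 mm long. Origin under the middle of the square shank, on its underside (near the centre of mass); x along the bar to the nose: the shank reaches 36 mm each way, the nose from +36 to +81 mm.
- boring_bar_mid (a point): centre of the boring bar's square shank, 11 mm above the body's origin; same axes.
- plain_blank: look-alike: a plain square dark steel bar 22 x 22 x 117 mm with no round nose; origin under its underside 36 mm from one end. Leave alone.
- jar: capped amber jar, 64 mm across, 100 mm tall, upright; origin at the centre of its base. Leave alone.
- vise: small steel vise, 160 x 55 x 65 mm tall, 2.5 kg; origin under its centre. Leave alone.
- caliper: flat caliper, 170 x 55 x 12 mm; origin under the middle of its beam, x along the beam. Leave alone.
- brush: bench brush about 180 mm long lying along its x. Leave alone.
- loupe: black eye loupe standing on its narrow end, 56 mm across, 45 mm tall. Leave alone.
- setting_cylinder: upright solid steel cylinder, 44 mm across, 85 mm tall; origin at the centre of its base. Leave alone.
- screwdriver: screwdriver 160 mm long lying along its x. Leave alone.
Things that resemble listed ones, but are neither listed nor needed, are in the scene too. Leave any green or pink look-alike of the boring_bar alone.

How it is judged:
By the outcome, as a careful person would: the job done as asked, in the order asked, and still so for the second after the job is handed in, with the robot touching nothing.
It also fails if it takes over 72 s, if anything falls off the work surface, if the arm or the gripper's body presses on something with over 40 N, if the wrist force passes 120 N, or if a joint passes its speed limit or range.

## Working session

There is one attempt and no reset: what is moved stays moved. The work goes in short steps, Python scripts to look and compute and a tool call to move; the robot and the scene stay as the last step left them, time stands still between calls to the robot, and variables do not carry over. Pictures are saved under pics/ and viewed, about 8 in all and at most 12, crops included, and the job is handed in when it is done.

Besides the shell and the picture viewer there is one more tool, called after ">>>" as name(argument=value, ...), one argument or row to a line, values as JSON. apply_moves: Moves the arm, as the interface text tells. Its arguments: {"type":"object","properties":{"moves":{"type":"array","items":{"type":"array","items":{"type":"array","items":{"type":"number"}}}}},"required":["moves"]}

```bash
mkdir -p pics
cat > h.py <<'E'
from bench import *
import numpy as np, cv2
def ray(c,u,v,z):
    f=240/np.tan(np.radians(c["vertical_fov"])/2)
    R=np.array(c["R"]);t=np.array(c["t"])
    d=R.T@np.array([(u-c["cx"])/f,(v-c["cy"])/f,1]);o=-R.T@t
    return o+d*(z-o[2])/d[2]
def proj(c,X):
    f=240/np.tan(np.radians(c["vertical_fov"])/2)
    p=np.array(c["R"])@np.array(X)+np.array(c["t"])
    return p[:2]/p[2]*f+[c["cx"],c["cy"]]
def snap(n,f):
    c=get_calibration(n);im=camera(n);cv2.imwrite("pics/"+f,im[:,:,::-1]);return c,im
E
python3 - <<'E'
from h import *
s=get_obs();print(s)
for n in("top","side"):
    c,_=snap(n,n+"0.png");print(n,c)
E
ls
```

```text
{'time_s': 0.0, 'q': array([-1.32128266e+00,  1.81520978e-01,  1.60799330e+00,  2.37628048e-05,
        1.35376699e+00, -2.06302709e-01]), 'dq': array([ 0.00046632,  0.00117792, -0.00073056,  0.00011998,  0.00088726,
       -0.00025225]), 'joint_efforts': array([-6.52443359e-04, -4.44871151e+01, -3.51339805e+01, -3.72506320e-04,
        9.04677843e-03, -8.80066047e-07]), 'eef_pos': array([ 0.25299348, -0.51573237,  0.21550254]), 'eef_rot': array([-8.44360340e-04,  9.74141383e-01,  2.25937717e-01, -6.64242352e-06]), 'wrist_force': array([ 0.50167057, -0.07751662,  0.06362234]), 'torque': array([ 0.05109767, -0.0211486 ,  0.0695742 ]), 'opening': 1.0017820374362432}
top {'vertical_fov': 56.20019299986185, 'cx': 320.58961157748234, 'cy': 246.71778324079628, 'R': array([[ 0.00641612, -0.99990257, -0.01239711],
       [-0.99492599, -0.00513843, -0.10047824],
       [ 0.10040475,  0.01297889, -0.99486202]]), 't': array([0.00149545, 0.53722006, 1.02647587])}
side {'vertical_fov': 48.065842690100276, 'cx': 314.3196577288382, 'cy': 241.9260647334922, 'R': array([[-0.97960032, -0.20065452,  0.01099911],
       [-0.13916394,  0.6378809 , -0.75745717],
       [ 0.14497108, -0.74353596, -0.6527922 ]]), 't': array([0.51511805, 0.13416731, 1.43242917])}
h.py
pics
```

View pics/top0.png

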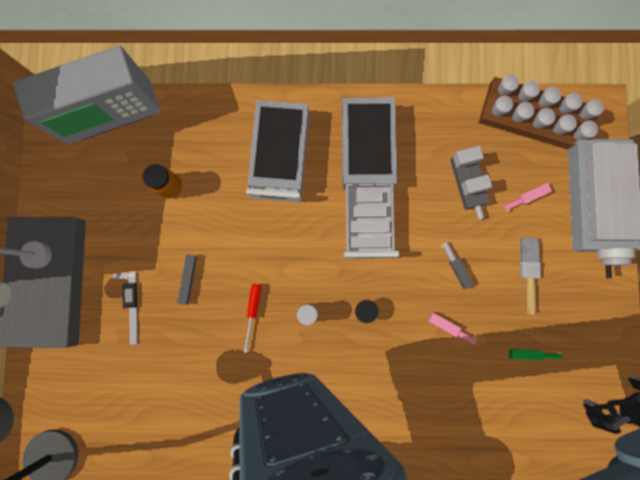

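View pics/side0.png

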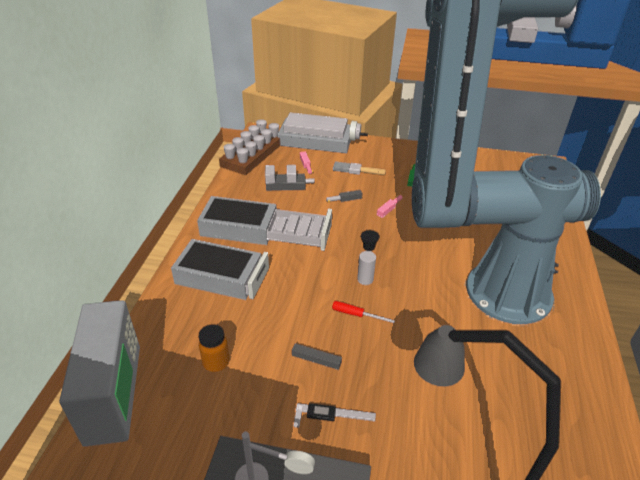

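Top view: the empty, shut drawer is on the left, with its front at about (275,193). The full drawer stands out, with its front at about (371,254). The boring bar is at about (460,266) with its nose up and left at (447,246). The plain blank is at (187,279).

Run:
```python
import cv2
im=cv2.imread("pics/top0.png")
cv2.imwrite("pics/c1.png",cv2.resize(im[90:310,235:485],None,fx=3.2,fy=3.2 if 0 else 2.7,interpolation=cv2.INTER_CUBIC))
```

```text
(no output)
```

View pics/c1.png

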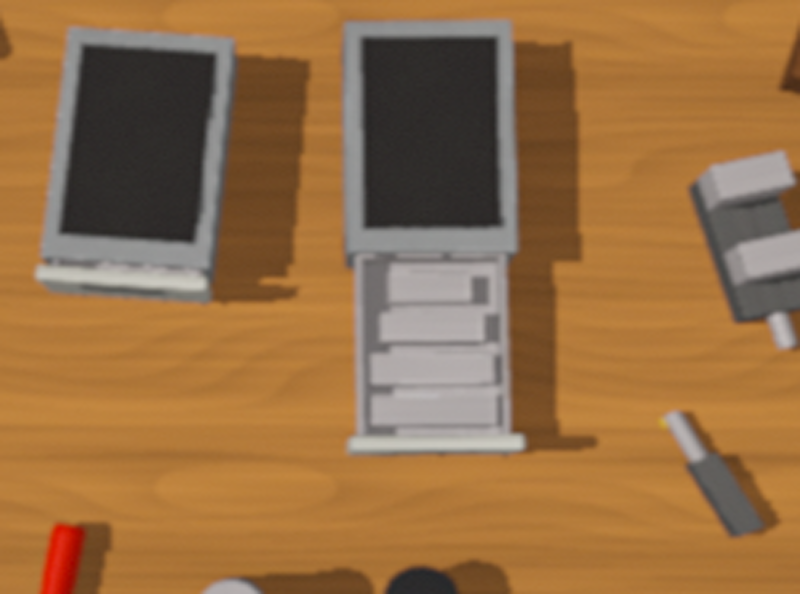

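Run:
```python
from h import *
c=get_calibration("top")
P=lambda a,b,z:ray(c,235+a/3.2,90+b/2.7,z)
for n,L,z in(("Eplate",[(38,280),(206,289)],.068),("Ecase",[(70,28),(234,38),(212,262),(44,255)],.06),("Fplate",[(349,448),(524,447)],.068),("Fcase",[(344,22),(513,20),(516,250),(347,252)],.06),("shank",[(688,464),(714,452),(762,524),(737,534)],.022),("nose",[(675,416)],.018)):
    p=np.array([P(*x,z) for x in L]);print(n,p[:,:2].round(4).tolist(),p.mean(0).round(4))
```

```text
Eplate [[0.6539, 0.1732], [0.6466, 0.0532]] [0.6503 0.1132 0.068 ]
Ecase [[0.879, 0.1562], [0.8701, 0.0356], [0.6718, 0.0496], [0.6774, 0.1709]] [0.7746 0.1031 0.06  ]
Fplate [[0.5126, -0.0488], [0.5141, -0.1714]] [ 0.5133 -0.1101  0.068 ]
Fcase [[0.8846, -0.045], [0.8866, -0.1687], [0.6829, -0.1688], [0.6808, -0.0475]] [ 0.7837 -0.1075  0.06  ]
shank [[0.5037, -0.2983], [0.5142, -0.3174], [0.4522, -0.3507], [0.4435, -0.3324]] [ 0.4784 -0.3247  0.022 ]
nose [[0.5459, -0.2908]] [ 0.5459 -0.2908  0.018 ]
```

```bash
cat >> h.py <<'E'
from scipy.spatial.transform import Rotation as Ro
def go(xyz,yaw,s=None):
    s=s or get_obs();q=s["eef_rot"];R0=Ro.from_quat([q[1],q[2],q[3],q[0]])
    a=np.radians(yaw);x=np.array([np.cos(a),np.sin(a),0]);z=np.array([0,0,-1.]);R1=Ro.from_matrix(np.c_[x,np.cross(z,x),z])
    print("cm",(R0.inv().apply(np.array(xyz)-s["eef_pos"])*100).round(2),"rot",(R0.inv()*R1).as_rotvec().round(3),"pos",s["eef_pos"].round(4),"t",s["time_s"],"F",s["wrist_force"].round(1),"op",round(s["opening"],3))
E
python3 -c "
from h import *
go((.585,.118,.2),-4)
c=get_calibration('top')
for p in((307,315,.085),(367,311,.045),(254,290,.02)):print(ray(c,*p))"
```

```text
cm [ 57.71 -42.29   1.64] rot [-0.002  0.     0.526] pos [ 0.253  -0.5158  0.2156] t 0.1 F [-0.3  0.3 -0.9] op 1.002
[0.38147495 0.03254122 0.085     ]
[ 0.38939614 -0.1018395   0.045     ]
[0.43526103 0.15996109 0.02      ]
```

>>> apply_moves(
  moves=[
    [[57.7,-42.3,1.6,0,0,0.526,0],[57.7,-42.3,1.6,0,0,0.526,0],[57.7,-42.3,1.6,0,0,0.526,0],[57.7,-42.3,1.6,0,0,0.526,0],[57.7,-42.3,1.6,0,0,0.526,0],[57.7,-42.3,1.6,0,0,0.526,0],[57.7,-42.3,1.6,0,0,0.526,0],[57.7,-42.3,1.6,0,0,0.526,0]],
  ],
)

```text
time_s: 0.9
eef_pos: [0.4381, -0.1619, 0.2074]
eef_rot: [0.0, 0.999, -0.035, 0.0]
wrist_force: [1.1, -1.0, -0.7]
opening: -0.002
```

```bash
python3 -c "
from h import *
go((.585,.118,.2),-4)"
```

```text
cm [ 12.68 -28.96   0.74] rot [-0.    -0.    -0.001] pos [ 0.4381 -0.1619  0.2074] t 0.9 F [ 1.1 -1.  -0.7] op -0.002
```

>>> apply_moves(
  moves=[
    [[12.7,-29,0.7,0,0,0,0],[12.7,-29,0.7,0,0,0,0],[12.7,-29,0.7,0,0,0,0],[12.7,-29,0.7,0,0,0,0],[12.7,-29,0.7,0,0,0,0],[12.7,-29,0.7,0,0,0,0],[12.7,-29,0.7,0,0,0,0],[12.7,-29,10,0,0,0,0]],
  ],
)

```text
time_s: 1.7
eef_pos: [0.5908, 0.119, 0.1567]
eef_rot: [-0.0, 0.999, -0.033, 0.007]
wrist_force: [1.1, -0.5, 0.8]
opening: 0.001
```

```bash
python3 -c "
from h import *
go((.59,.117,.055),-4)"
```

```text
cm [-0.22  0.22 10.17] rot [-0.001 -0.014  0.003] pos [0.5908 0.119  0.1567] t 1.7 F [ 1.1 -0.5  0.8] op 0.001
```

>>> apply_moves(
  moves=[
    [[0,0,5,0,0,0,0],[0,0,10,0,0,0,0],[0,0,10,0,0,0,0],[2.5,0,10,0,0,0,0],[3.5,0,10,0,0,0,0],[3.5,0,10,0,0,0,0]],
  ],
)

```text
time_s: 2.3
eef_pos: [0.6225, 0.1133, 0.0534]
eef_rot: [-0.0, 0.999, -0.035, 0.002]
wrist_force: [0.1, 0.3, 0.4]
opening: -0.003
```

```bash
python3 -c "
from h import *
go((.639,.1139,.055),-4)"
```

```text
cm [ 1.64 -0.17 -0.15] rot [-0.    -0.005 -0.001] pos [0.6225 0.1133 0.0534] t 2.3 F [0.1 0.3 0.4] op -0.003
```

>>> apply_moves(
  moves=[
    [[1.0,0,0,0,0,0,0],[1.4,0,0,0,0,0,0],[1.7,0,0,0,0,0,0],[2.0,0,0,0,0,0,0],[2.0,0,0,0,0,0,0]],
  ],
)

```text
time_s: 2.8
eef_pos: [0.639, 0.1126, 0.0505]
eef_rot: [0.0, 0.999, -0.035, -0.001]
wrist_force: [-3.1, 0.2, 3.6]
opening: 0.001
```

>>> apply_moves(
  moves=[
    [[0.3,0,0,0,0,0,0],[0.5,0,0,0,0,0,0],[0.7,0,0,0,0,0,0],[0.7,0,0,0,0,0,0]],
  ],
)

```text
time_s: 3.2
eef_pos: [0.6459, 0.1121, 0.0505]
eef_rot: [0.0, 0.999, -0.035, -0.001]
wrist_force: [-4.4, -0.0, 4.5]
opening: 0.002
```

>>> apply_moves(
  moves=[
    [[0.2,0,0,0,0,0,0],[0.4,0,0,0,0,0,0],[0.4,0,0,0,0,0,0]],
  ],
)

```text
time_s: 3.5
eef_pos: [0.6464, 0.1121, 0.0503]
eef_rot: [0.0, 0.999, -0.035, -0.005]
wrist_force: [-17.8, -1.1, 14.5]
opening: -0.003
```

>>> apply_moves(
  moves=[
    [[-5,0,0,0,0,0,0],[-9.5,0,-1,0,0,0,0],[-9.5,0,-6,0,0,0,0],[-9.5,0,-11,0,0,0,0],[-9.5,5,-14,0,0,0,0.5],[-9.5,10,-14,0,0,0,0.5],[-9.5,15,-14,0,0,0,0.6],[-9.5,20,-14,0,0,0,0.6]],
  ],
)

```text
time_s: 4.3
eef_pos: [0.5426, -0.0756, 0.1914]
eef_rot: [0.0, 0.999, -0.035, 0.001]
wrist_force: [1.6, -1.0, 0.7]
opening: 0.6
```

```bash
python3 -c "
from h import *
go((.475,-.326,.19),28.3)"
```

```text
cm [-5.02 25.45  0.14] rot [ 0.002 -0.003 -0.563] pos [ 0.5426 -0.0756  0.1914] t 4.3 F [ 1.6 -1.   0.7] op 0.6
```

>>> apply_moves(
  moves=[
    [[-5,25.4,0,0,0,-0.563,0.6],[-5,25.4,0,0,0,-0.563,0.6],[-5,25.4,0,0,0,-0.563,0.6],[-5,25.4,0,0,0,-0.563,0.6],[-5,25.4,0,0,0,-0.563,0.6],[-5,25.4,0,0,0,-0.563,0.6],[-5,25.4,0,0,0,-0.563,0.6],[-5,25.4,0,0,0,-0.563,0.6]],
  ],
)

```text
time_s: 5.1
eef_pos: [0.4745, -0.3241, 0.1902]
eef_rot: [-0.0, 0.97, 0.243, 0.0]
wrist_force: [-0.4, 0.6, -0.8]
opening: 0.599
```

```bash
python3 -c "
from h import *
go((.4784,-.3247,.19),28.3)
c,w=snap('wrist','w1.png')
t,im=snap('top','t1.png')
print(proj(c,(.4784,-.3247,.022)),np.array(c['R']).round(2).tolist(),c['t'],c['vertical_fov'],c['cx'],c['cy'])
np.save('c1.npy',c,allow_pickle=True)
b=im[130:300,230:480]
w=cv2.resize(w,(533,400));o=np.zeros((590,800,3),np.uint8);o[:400,:533]=w
o[400:590,0:280]=cv2.resize(b,(280,190));cv2.imwrite('pics/m1.png',o[:,:,::-1])"
```

```text
cm [0.32 0.24 0.02] rot [-0.    -0.    -0.003] pos [ 0.4745 -0.3241  0.1902] t 5.1 F [-0.4  0.6 -0.8] op 0.599
[323.74099514 209.91029078] [[0.47, -0.88, 0.0], [-0.85, -0.45, 0.28], [-0.25, -0.13, -0.96]] [-0.50990701  0.22593174  0.42796282] 58.630397319934296 321.3371952751408 243.89523629458236
```

View pics/m1.png

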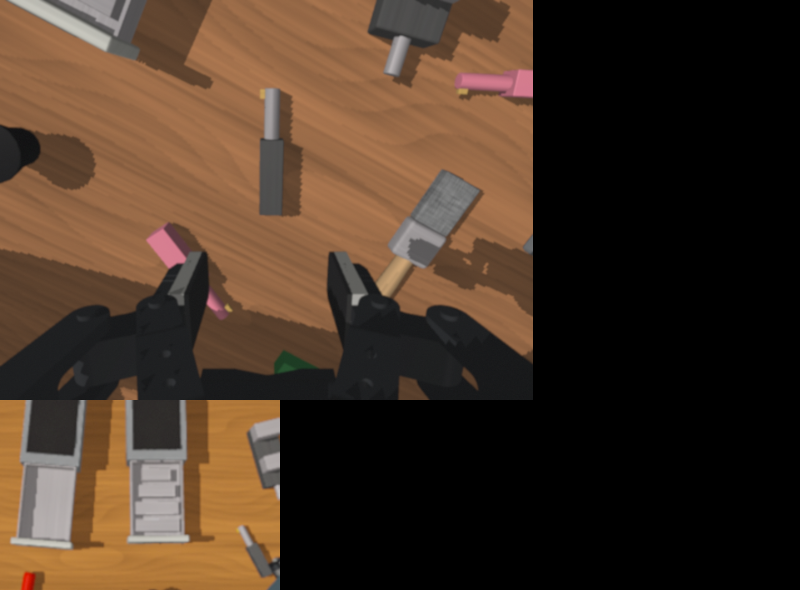

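The wrist view shows the bar's shank centred at about (271,177) of the scaled picture, upright in the image with its nose at (271,90). The top inset shows the empty drawer fully out.

```bash
python3 -c "
from h import *
c=np.load('c1.npy',allow_pickle=True).item();k=640/533
m=np.mean([ray(c,u*k,v*k,.022) for u,v in((260,139),(283,139),(260,214),(283,214))],0)
n=ray(c,272*k,90*k,.018);print(m,n,np.degrees(np.arctan2(*(n-m)[1::-1])))
go((m[0],m[1],.024),28.3)"
```

```text
[ 0.47687934 -0.32751431  0.022     ] [ 0.54598329 -0.29089173  0.018     ] 27.92196796930561
cm [-0.06  0.52 16.63] rot [-0. -0. -0.] pos [ 0.4749 -0.3227  0.1903] t 5.2 F [-0.   0.7  0.3] op 0.597
```

>>> apply_moves(
  moves=[
    [[0.1,0.4,5,0,0,0,0.6],[0.1,0.4,10,0,0,0,0.6],[0.1,0.4,14,0,0,0,0.6],[0.1,0.4,16.4,0,0,0,0.6],[0.1,0.4,16.4,0,0,0,0.6],[0.1,0.4,16.4,0,0,0,0.6]],
  ],
)

```text
time_s: 5.8
eef_pos: [0.478, -0.3259, 0.027]
eef_rot: [-0.0, 0.97, 0.245, 0.0]
wrist_force: [1.0, -0.2, 0.4]
opening: 0.602
```

>>> apply_moves(
  moves=[
    [[0,0,0,0,0,0,0.1],[0,0,0,0,0,0,0.1],[0,0,0,0,0,0,0.1],[0,0,0,0,0,0,0.1],[0,0,0,0,0,0,0.1],[0,0,0,0,0,0,0.1],[0,0,0,0,0,0,0.1],[0,0,0,0,0,0,0.1]],
  ],
)

```text
time_s: 6.6
eef_pos: [0.4773, -0.3267, 0.0264]
eef_rot: [-0.0, 0.97, 0.244, -0.0]
wrist_force: [-0.0, 0.1, 0.3]
opening: 0.1
```

```bash
python3 -c "
from h import *
c,w=snap('wrist','w2.png');t,im=snap('side','s2.png')
o=np.zeros((400,800,3),np.uint8);o[:,:533]=cv2.resize(w,(533,400));o[:267,533:]=cv2.resize(im[150:250,300:400],(267,267));cv2.imwrite('pics/m2.png',o[:,:,::-1])
go((.477,-.327,.02),28)"
```

```text
cm [-0.04  0.01  0.64] rot [-0.     0.     0.004] pos [ 0.4773 -0.3267  0.0264] t 6.7 F [-0.   0.1 -0.4] op 0.102
```

View pics/m2.png

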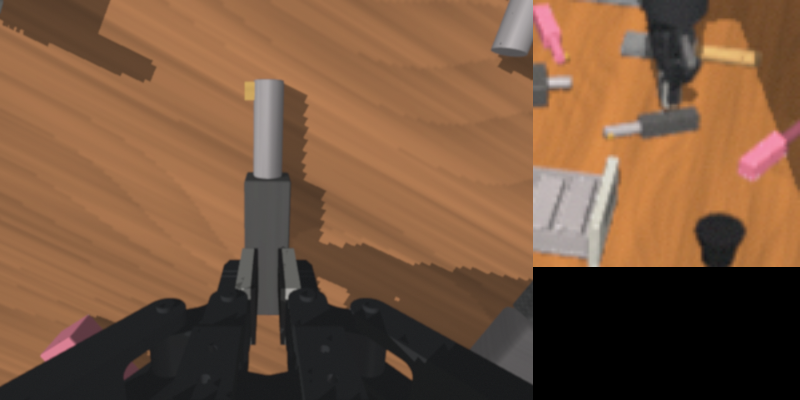

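```bash
python3 -c "
from h import *
c=get_calibration('wrist');s=get_obs();q=s['eef_rot'];R=Ro.from_quat([q[1],q[2],q[3],q[0]])
for h in(0,.00425,.011):
  for z in(-.01,0,.01,.019):
    print(h,z,[ (proj(c,s['eef_pos']+R.apply((x,h,z)))/1.2).round(0).tolist() for x in(-.011,.011)])
print([(proj(c,(.477,-.3267,z))/1.2).round() for z in (0,.022)])
w=cv2.imread('pics/w2.png');cv2.imwrite('pics/c3.png',cv2.resize(w[190:400,200:440],None,fx=3,fy=2.8,interpolation=2))
"
```

```text
0 -0.01 [[267.0, 283.0], [267.0, 238.0]]
0 0 [[267.0, 273.0], [267.0, 230.0]]
0 0.01 [[267.0, 264.0], [267.0, 223.0]]
0 0.019 [[267.0, 256.0], [267.0, 218.0]]
0.00425 -0.01 [[276.0, 283.0], [276.0, 238.0]]
0.00425 0 [[275.0, 273.0], [276.0, 230.0]]
0.00425 0.01 [[275.0, 264.0], [275.0, 223.0]]
0.00425 0.019 [[275.0, 256.0], [275.0, 218.0]]
0.011 -0.01 [[290.0, 283.0], [291.0, 238.0]]
0.011 0 [[289.0, 273.0], [290.0, 230.0]]
0.011 0.01 [[288.0, 264.0], [289.0, 223.0]]
0.011 0.019 [[287.0, 256.0], [288.0, 218.0]]
[array([267., 233.]), array([266., 249.])]
```

View pics/c3.png

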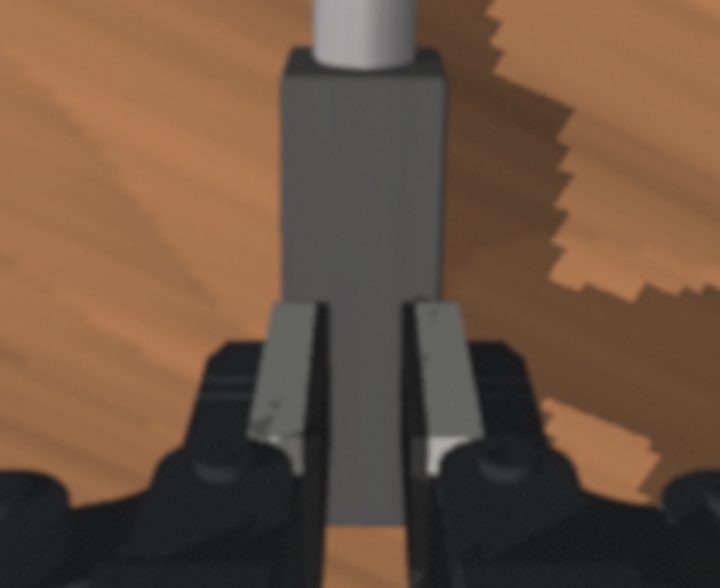

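The fingertips hang over the bar with a gap of about 10 mm, so they sit higher than the stated geometry. I'll open, go down in small steps and watch the force.

>>> apply_moves(
  moves=[
    [[0,0,0,0,0,0,0.6],[0,0,0,0,0,0,0.6],[0,0,0,0,0,0,0.6],[0,0,0,0,0,0,0.6],[0,0,0.3,0,0,0,0.6],[0,0,0.6,0,0,0,0.6],[0,0,0.6,0,0,0,0.6]],
  ],
)

```text
time_s: 7.4
eef_pos: [0.477, -0.3263, 0.0198]
eef_rot: [-0.001, 0.97, 0.244, -0.0]
wrist_force: [-0.1, 0.3, -0.2]
opening: 0.596
```

```bash
python3 -c "
from h import *
c,w=snap('wrist','w3.png');t,im=snap('side','s3.png')
o=np.zeros((480,800,3),np.uint8);o[:240,:320]=cv2.resize(w,(320,240));o[:,320:]=cv2.resize(im[150:250,310:410],(480,480),interpolation=2);cv2.imwrite('pics/m3.png',o[:,:,::-1])
go((.477,-.327,.02),28)"
```

```text
cm [-0.04  0.03  0.02] rot [-0.001  0.     0.004] pos [ 0.4772 -0.3266  0.0202] t 7.5 F [ 0.3 -0.4 -0.7] op 0.601
```

View pics/m3.png

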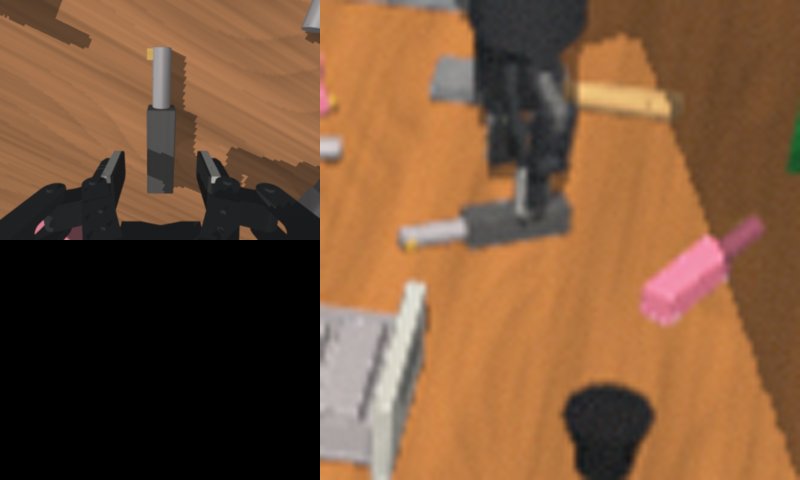

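```bash
python3 -c "
from h import *
c=get_calibration('side');w=get_calibration('wrist');s=get_obs();q=s['eef_rot'];R=Ro.from_quat([q[1],q[2],q[3],q[0]])
for z in(-.03,-.02,-.01,0,.01,.019):
  p=s['eef_pos']+R.apply((0.011,-.0255,z)); pp=proj(c,p);print(z,p.round(3),pp.round(1),((pp-[310,150])*4.8+[320,0]).round(),(proj(w,p)/2).round())
"
```

```text
-0.03 [ 0.475 -0.299  0.05 ] [349.5 190.8] [510. 196.] [121. 154.]
-0.02 [ 0.475 -0.299  0.04 ] [349.3 193.4] [509. 208.] [123. 148.]
-0.01 [ 0.475 -0.299  0.03 ] [349.2 196. ] [508. 221.] [126. 143.]
0 [ 0.475 -0.299  0.02 ] [349.  198.5] [507. 233.] [128. 138.]
0.01 [ 0.475 -0.299  0.01 ] [348.8 201.1] [506. 245.] [129. 134.]
0.019 [ 0.475 -0.299  0.001] [348.7 203.3] [506. 256.] [131. 131.]
```

Both views put the tips about 15 mm behind the TCP, not 19 mm ahead of it. I'll go a further 2.4 cm down, checking the force.

>>> apply_moves(
  moves=[
    [[0,0,0.6,0,0,0,0.6],[0,0,1.2,0,0,0,0.6],[0,0,1.8,0,0,0,0.6],[0,0,2.1,0,0,0,0.6],[0,0,2.1,0,0,0,0.6]],
  ],
)

```text
time_s: 8.0
eef_pos: [0.4769, -0.3263, -0.0014]
eef_rot: [-0.001, 0.97, 0.244, -0.0]
wrist_force: [0.3, 0.1, -0.0]
opening: 0.602
```

>>> apply_moves(
  moves=[
    [[0,0,0.1,0,0,0,0.6],[0,0,0.2,0,0,0,0.6],[0,0,0.3,0,0,0,0.6],[0,0,0.3,0,0,0,0.1],[0,0,0.3,0,0,0,0.1],[0,0,0.3,0,0,0,0.1],[0,0,0.3,0,0,0,0.1],[0,0,0.3,0,0,0,0.1]],
  ],
)

```text
time_s: 8.8
eef_pos: [0.4775, -0.327, -0.0031]
eef_rot: [0.0, 0.97, 0.244, 0.0]
wrist_force: [-0.9, -0.3, 3.5]
opening: 0.239
```

>>> apply_moves(
  moves=[
    [[0,0,-1,0,0,0,0.1],[0,0,-4,0,0,0,0.1],[0,0,-8,0,0,0,0.1],[0,0,-12,0,0,0,0.1],[0,0,-15,0,0,0,0.1],[0,0,-15,0,0,0,0.1]],
  ],
)

```text
time_s: 9.4
eef_pos: [0.4796, -0.3288, 0.1517]
eef_rot: [0.004, 0.97, 0.244, 0.002]
wrist_force: [0.8, -0.2, -3.2]
opening: 0.238
```

```bash
python3 -c "
from h import *
go((.566,.119,.15),-4)
c,w=snap('wrist','w4.png');s=get_obs();q=s['eef_rot'];R=Ro.from_quat([q[1],q[2],q[3],q[0]])
for x in(-.036,.036,.081):print(x,(proj(c,s['eef_pos']+R.apply((x,0,-.019))).round()))"
```

```text
cm [ 28.81 -35.36  -0.06] rot [ 0.008 -0.005  0.563] pos [ 0.4796 -0.3288  0.1517] t 9.4 F [ 0.8 -0.2 -3.2] op 0.238
-0.036 [316. 406.]
0.036 [315. 226.]
0.081 [314.  86.]
```

View pics/w4.png

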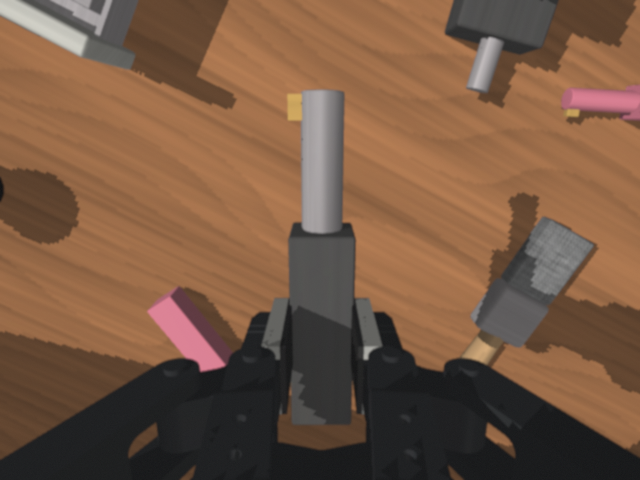

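The bar is held square, pointing straight ahead, with the shank from row 228 to 424 and the nose tip at (322,92). It is level and about 3 mm back in the grip.

>>> apply_moves(
  moves=[
    [[29.1,-35.4,0,0,0,0.563,0.1],[29.1,-35.4,0,0,0,0.563,0.1],[29.1,-35.4,0,0,0,0.563,0.1],[29.1,-35.4,0,0,0,0.563,0.1],[29.1,-35.4,0,0,0,0.563,0.1],[29.1,-35.4,0,0,0,0.563,0.1],[29.1,-35.4,0,0,0,0.563,0.1],[29.1,-35.4,0,0,0,0.563,0.1]],
  ],
)

```text
time_s: 10.25
eef_pos: [0.5515, 0.0599, 0.1436]
eef_rot: [-0.0, 0.999, -0.035, -0.002]
wrist_force: [0.7, -0.3, -3.8]
opening: 0.236
```

```bash
python3 -c "
from h import *
go((.569,.1187,.15),-4)"
```

```text
cm [ 1.33 -5.99 -0.64] rot [-0.     0.005 -0.001] pos [0.5515 0.0599 0.1436] t 10.25 F [ 0.7 -0.3 -3.8] op 0.236
```

>>> apply_moves(
  moves=[
    [[1.2,-4,0,0,0,0,0.1],[1.2,-5.5,0,0,0,0,0.1],[1.2,-5.5,0,0,0,0,0.1],[1.2,-5.5,0,0,0,0,0.1]],
  ],
)

```text
time_s: 10.65
eef_pos: [0.5677, 0.1113, 0.1444]
eef_rot: [0.0, 0.999, -0.035, -0.002]
wrist_force: [0.3, 0.0, -3.3]
opening: 0.237
```

```bash
python3 -c "
from h import *
go((.569,.1187,.05),-4)
c,w=snap('wrist','w5.png')"
```

```text
cm [ 0.11 -0.76  9.44] rot [0.001 0.004 0.   ] pos [0.5677 0.1113 0.1444] t 10.65 F [ 0.3  0.  -3.3] op 0.237
```

View pics/w5.png

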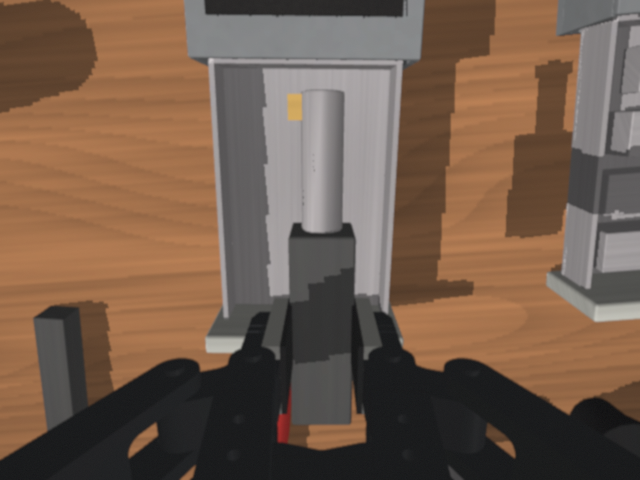

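>>> apply_moves(
  moves=[
    [[0.1,-0.8,0,0,0,0,0.1],[0.1,-0.8,3,0,0,0,0.1],[0.1,-0.8,6,0,0,0,0.1],[0.1,-0.8,9,0,0,0,0.1],[0.1,-0.8,11,0,0,0,0.1],[0.1,-0.8,11.5,0,0,0,0.1],[0.1,-0.8,11.5,0,0,0,0.1]],
  ],
)

```text
time_s: 11.4
eef_pos: [0.5704, 0.119, 0.0309]
eef_rot: [0.0, 0.999, -0.036, -0.001]
wrist_force: [0.8, 0.9, -3.4]
opening: 0.237
```

>>> apply_moves(
  moves=[
    [[0,0,0.2,0,0,0,0.1],[0,0,0.4,0,0,0,0.1],[0,0,0.6,0,0,0,0.1],[0,0,0.8,0,0,0,0.1],[0,0,0.8,0,0,0,0.1]],
  ],
)

```text
time_s: 11.9
eef_pos: [0.5707, 0.1197, 0.0235]
eef_rot: [-0.0, 0.999, -0.035, -0.0]
wrist_force: [0.8, 0.1, -3.8]
opening: 0.237
```

>>> apply_moves(
  moves=[
    [[0,0,0.2,0,0,0,0.1],[0,0,0.4,0,0,0,0.1],[0,0,0.5,0,0,0,0.1],[0,0,0.5,0,0,0,0.1]],
  ],
)

```text
time_s: 12.3
eef_pos: [0.5706, 0.1196, 0.0182]
eef_rot: [0.0, 0.999, -0.035, -0.0]
wrist_force: [-0.3, 0.1, -3.4]
opening: 0.236
```

>>> apply_moves(
  moves=[
    [[0,0,0.1,0,0,0,0.1],[0,0,0.2,0,0,0,0.1],[0,0,0.2,0,0,0,0.1]],
  ],
)

```text
time_s: 12.6
eef_pos: [0.5712, 0.1196, 0.0168]
eef_rot: [-0.0, 0.999, -0.035, 0.0]
wrist_force: [0.3, -0.2, -0.8]
opening: 0.235
```

>>> apply_moves(
  moves=[
    [[0,0,0.1,0,0,0,0.25],[0,0,0.1,0,0,0,0.3],[0,0,0.1,0,0,0,0.4],[0,0,0.1,0,0,0,0.45],[0,0,0,0,0,0,0.45],[0,0,-2,0,0,0,0.45],[0,0,-5,0,0,0,0.45],[0,0,-10,0,0,0,0.45]],
  ],
)

```text
time_s: 13.4
eef_pos: [0.5681, 0.1195, 0.1144]
eef_rot: [0.0, 0.999, -0.035, -0.003]
wrist_force: [1.1, 0.1, 0.6]
opening: 0.453
```

```bash
python3 -c "
from h import *
c,w=snap('wrist','w6.png')
a=get_calibration('side')
t,im=snap('top','t6.png')
o=np.zeros((400,800,3),np.uint8);o[:,:533]=cv2.resize(w,(533,400));o[:267,533:]=cv2.resize(im[150:260,240:350],(267,267),interpolation=2);cv2.imwrite('pics/m6.png',o[:,:,::-1])
go((.45,.127,.13),-4)"
```

```text
cm [-12.6    0.16  -0.77] rot [-0.001 -0.013 -0.   ] pos [0.5759 0.1198 0.1239] t 13.5 F [ 0.2 -0.6  1.3] op 0.449
```

View pics/m6.png

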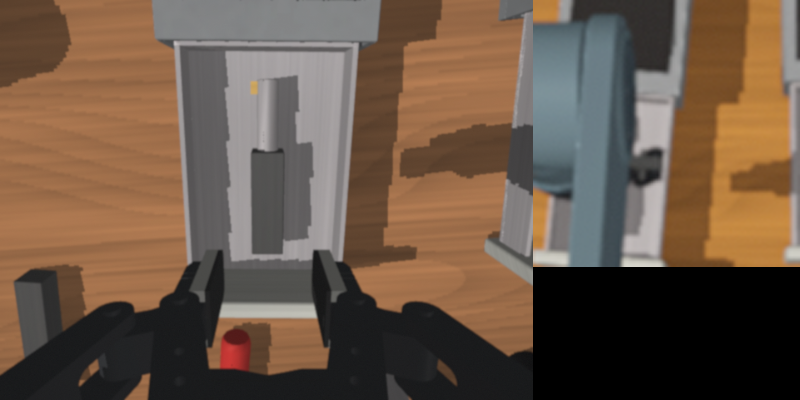

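The bar lies flat and straight in the drawer, clear of the case and the plate. Next I shut this drawer.

>>> apply_moves(
  moves=[
    [[-5,0,0,0,0,0,0],[-10,0,0,0,0,0,0],[-12.8,0.2,0,0,0,0,0],[-12.8,0.2,0,0,0,0,0],[-12.8,0.2,4,0,0,0,0],[-12.8,0.2,8.5,0,0,0,0],[-12.8,0.2,8.5,0,0,0,0],[-12.8,0.2,8.5,0,0,0,0]],
  ],
)

```text
time_s: 14.3
eef_pos: [0.443, 0.1265, 0.0314]
eef_rot: [0.0, 0.999, -0.035, -0.001]
wrist_force: [0.1, 0.1, 1.0]
opening: -0.001
```

```bash
python3 -c "
from h import *
go((.489,.1243,.038),-4)
go((.640,.1137,.038),-4)"
```

```text
cm [ 4.6  -0.11 -0.67] rot [ 0.     0.002 -0.001] pos [0.443  0.1265 0.0314] t 14.3 F [0.1 0.1 1. ] op -0.001
cm [19.74 -0.11 -0.7 ] rot [ 0.     0.002 -0.001] pos [0.443  0.1265 0.0314] t 14.3 F [0.1 0.1 1. ] op -0.001
```

>>> apply_moves(
  moves=[
    [[2,0,-0.6,0,0,0,0],[3.8,0,-0.6,0,0,0,0],[4.5,0,-0.6,0,0,0,0],[5.2,0,-0.6,0,0,0,0],[6,0,-0.6,0,0,0,0],[7,0,-0.6,0,0,0,0],[8,0,-0.6,0,0,0,0],[9.2,0,-0.6,0,0,0,0]],
  ],
)

```text
time_s: 15.1
eef_pos: [0.5351, 0.1201, 0.0374]
eef_rot: [0.0, 0.999, -0.035, -0.001]
wrist_force: [-3.6, -1.6, 2.0]
opening: -0.004
```

>>> apply_moves(
  moves=[
    [[1.2,0,0,0,0,0,0],[2.4,0,0,0,0,0,0],[3.6,0,0,0,0,0,0],[4.8,0,0,0,0,0,0],[6,0,0,0,0,0,0],[7.2,0,0,0,0,0,0],[8.2,0,0,0,0,0,0],[9,0,0,0,0,0,0]],
  ],
)

```text
time_s: 15.9
eef_pos: [0.6251, 0.1133, 0.037]
eef_rot: [0.0, 0.999, -0.035, -0.001]
wrist_force: [-5.5, -1.0, 2.9]
opening: -0.0
```

```bash
python3 -c "
from h import *
go((.646,.1133,.038),-4)"
```

```text
cm [ 2.08 -0.15 -0.1 ] rot [ 0.001  0.001 -0.001] pos [0.6251 0.1133 0.037 ] t 15.9 F [-5.5 -1.   2.9] op -0.0
```

>>> apply_moves(
  moves=[
    [[0.7,0,0,0,0,0,0],[1.3,0,0,0,0,0,0],[1.8,0,0,0,0,0,0],[2.1,0,0,0,0,0,0],[2.3,0,0,0,0,0,0],[2.3,0,0,0,0,0,0]],
  ],
)

```text
time_s: 16.5
eef_pos: [0.645, 0.1119, 0.0368]
eef_rot: [0.0, 0.999, -0.035, -0.003]
wrist_force: [-14.1, -2.7, 9.7]
opening: -0.0
```

>>> apply_moves(
  moves=[
    [[0.2,0,0,0,0,0,0],[0.3,0,0,0,0,0,0],[0.3,0,0,0,0,0,0]],
  ],
)

```text
time_s: 16.8
eef_pos: [0.6451, 0.1119, 0.0368]
eef_rot: [0.001, 0.999, -0.035, -0.007]
wrist_force: [-24.9, -2.5, 17.8]
opening: 0.001
```

>>> apply_moves(
  moves=[
    [[-0.8,0,0,0,0,0,0],[-2,0,0,0,0,0,0],[-6,0,0,0,0,0,0],[-10,0,0,0,0,0,0],[-13,0,-4,0,0,0,0],[-15,4,-7,0,0,0,0],[-15,8,-7,0,0,0,0],[-15,10,-7,0,0,0,0]],
  ],
)

```text
time_s: 17.6
eef_pos: [0.4959, 0.0203, 0.1097]
eef_rot: [0.001, 0.999, -0.035, 0.003]
wrist_force: [-0.1, 0.3, -0.7]
opening: 0.001
```

```bash
python3 -c "
from h import *
go((.465,-.110,.105),.5)"
```

```text
cm [-2.17 13.22  0.48] rot [ 0.002 -0.006 -0.079] pos [0.4959 0.0203 0.1097] t 17.6 F [-0.1  0.3 -0.7] op 0.001
```

>>> apply_moves(
  moves=[
    [[-2.2,5,0,0,0,-0.08,0],[-2.2,10,0,0,0,-0.08,0],[-2.2,13.2,0,0,0,-0.08,0],[-2.2,13.2,0,0,0,-0.08,0],[-2.2,13.2,4,0,0,-0.08,0],[-2.2,13.2,7,0,0,-0.08,0],[-2.2,13.2,7,0,0,-0.08,0],[-2.2,13.2,7,0,0,-0.08,0]],
  ],
)

```text
time_s: 18.4
eef_pos: [0.4632, -0.107, 0.0378]
eef_rot: [-0.0, 1.0, 0.005, -0.0]
wrist_force: [0.1, 0.2, 1.1]
opening: -0.001
```

```bash
python3 -c "
from h import *
go((.502,-.110,.038),.5)
go((.6585,-.109,.038),.5)"
```

```text
cm [ 3.88  0.34 -0.02] rot [-0.     0.     0.002] pos [ 0.4632 -0.107   0.0378] t 18.4 F [0.1 0.2 1.1] op -0.001
cm [19.53  0.4  -0.03] rot [-0.     0.     0.002] pos [ 0.4632 -0.107   0.0378] t 18.4 F [0.1 0.2 1.1] op -0.001
```

>>> apply_moves(
  moves=[
    [[2,0.2,0,0,0,0,0],[3.3,0.3,0,0,0,0,0],[4,0.3,0,0,0,0,0],[5,0.3,0,0,0,0,0],[6.2,0.3,0,0,0,0,0],[7.4,0.3,0,0,0,0,0],[8.6,0.3,0,0,0,0,0],[10,0.3,0,0,0,0,0]],
  ],
)

```text
time_s: 19.2
eef_pos: [0.563, -0.1091, 0.0377]
eef_rot: [-0.0, 1.0, 0.005, -0.001]
wrist_force: [-4.5, -0.7, 3.4]
opening: 0.0
```

>>> apply_moves(
  moves=[
    [[1.4,0,0,0,0,0,0],[2.8,0,0,0,0,0,0],[4.2,0,0,0,0,0,0],[5.4,0,0,0,0,0,0],[6.6,0,0,0,0,0,0],[7.4,0,0,0,0,0,0],[8.2,0,0,0,0,0,0],[8.2,0,0,0,0,0,0]],
  ],
)

```text
time_s: 20.0
eef_pos: [0.6454, -0.1083, 0.0375]
eef_rot: [-0.0, 1.0, 0.005, 0.0]
wrist_force: [-4.9, 0.6, 1.9]
opening: 0.005
```

>>> apply_moves(
  moves=[
    [[0.5,0,0,0,0,0,0],[0.9,0,0,0,0,0,0],[1.2,0,0,0,0,0,0],[1.4,0,0,0,0,0,0],[1.6,0,0,0,0,0,0],[1.6,0,0,0,0,0,0]],
  ],
)

```text
time_s: 20.6
eef_pos: [0.6557, -0.1081, 0.0372]
eef_rot: [-0.001, 1.0, 0.005, -0.006]
wrist_force: [-23.1, 0.0, 15.0]
opening: 0.003
```

At the stop with 23 N. I'll back off and rise.

>>> apply_moves(
  moves=[
    [[-1,0,0,0,0,0,0],[-2.5,0,0,0,0,0,0],[-6,0,0,0,0,0,0],[-10,0,0,0,0,0,0],[-14,0,-3,0,0,0,0],[-16,2,-8,0,0,0,0],[-16,6,-12,0,0,0,0],[-16,11,-15,0,0,0,0]],
  ],
)

```text
time_s: 21.4
eef_pos: [0.5026, -0.2033, 0.1792]
eef_rot: [0.001, 1.0, 0.006, 0.002]
wrist_force: [2.0, -0.9, 0.0]
opening: 0.002
```

>>> apply_moves(
  moves=[
    [[-4,5,-2,0,0,0,0],[-8,10,-2,0,0,0,0],[-12,14,-2,0,0,0,0],[-15,18,-2,0,0,0,0],[-15,20,-2,0,0,0,0],[-15,20,-2,0,0,0,0],[-15,20,-2,0,0,0,0],[-15,20,-2,0,0,0,0]],
  ],
)

```text
time_s: 22.2
eef_pos: [0.3543, -0.4034, 0.1957]
eef_rot: [-0.0, 1.0, 0.005, 0.0]
wrist_force: [-0.5, 0.9, 0.2]
opening: 0.002
```

```bash
python3 -c "
from h import *
snap('top','t9.png');s=get_obs();print(s['eef_pos'],s['time_s'],s['wrist_force'])"
```

```text
[ 0.35452286 -0.40299134  0.1956984 ] 22.25 [ 0.07277713  0.93357278 -0.26874214]
```

View pics/t9.png

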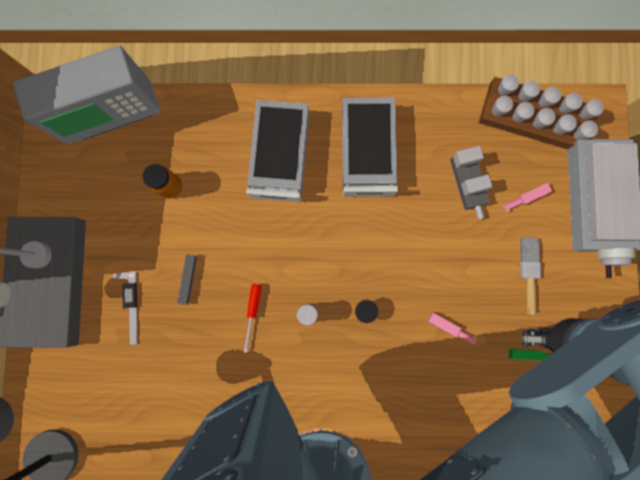

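Both fronts are home, at about (274,193) and (370,189), and everything else is where it was. Before handing in, I'll compare the empty drawer's front with the first picture.

```bash
python3 -c "
from h import *
a=cv2.imread('pics/top0.png',0).astype(int);b=cv2.imread('pics/t9.png',0).astype(int)
print(abs(a-b)[180:215,240:310].max(),abs(a-b)[180:215,240:310].mean(), abs(a-b)[220:340,100:300].mean())
print(hand_in())"
```

```text
6 0.5995918367346939 0.6382916666666667
the job is handed in; nothing more can be done
None
```

The boring bar is lying flat in the empty drawer, both drawers are pushed home and latched, and the job is handed in at about 22 s of the 72 s allowed.

**What I did:** I pressed the empty drawer to its stop and it sprang out. I set the bar down until the wrist force showed the drawer floor carrying it, let go, and checked it in the wrist camera. Then I pushed that drawer and the full one to their stops (about 25 N and 23 N) and backed the arm away.

**Last checks:** The final top picture shows both fronts shut. The empty drawer's front matches the starting picture almost exactly (6 grey levels at most). Every other item I could see looks unmoved. I did not look inside the drawer after it was shut.

**What disagreed:** The fingertips sat about 20 mm or more higher relative to the TCP than described. My first attempt to grip therefore closed above the bar without touching it. I went lower, watching the force, and the second attempt held.

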